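# Seat and lock a toner bottle in a desktop printer

### The arm

A 7-joint arm with a two-finger parallel gripper is mounted at the origin on the work surface. World frame = base frame: x ahead of the robot, y to its left, z up, the work surface at z = 0. Lengths are in m, angles in rad, forces in N, time in s.
With the tool pointing down it reaches from about 0.4 to 0.85 m from the base axis. Payload 10.4 kg.
Tool frame: the origin (TCP) lies between the finger pads; the fingertips stand ahead of it and the grasp point (between the pads) lies 5 mm behind it (manip.tip_extent is the z of the fingertips in the tool frame, in m); z points along the fingers, y is the line along which they close (so a half turn about z gives the same grasp; the last joint's range is limited). The gripper opens to 85 mm and grips with 20 to 120 N. Pads are 22 mm wide; open, the fingers measure 114 mm over their backs; the gripper's body (76 mm by 85 mm) begins 54 mm behind the grasp point. The pads swing forward as they close: fully open they stand 13 mm farther back than shut.
Start: joints at [-1.332, 0.332, -0.065, 1.46, 0.022, 1.35, -0.088], TCP at [0.162, 0.604, 0.245] pointing down, gripper open.
Joint ranges: [-2.6, 2.6], [-0.5, 2.12], [-1.47, 1.34], [0.16, 2.42], [-1.27, 4.41], [0.06, 2.06], [-2.6, 2.6]. Speed limits (rad/s): [2.22, 2.22, 2.79, 2.79, 3.14, 3.14, 3.14].

### API

Orientations are given as a unit quaternion [x, y, z, w].
In Python, from workcell import status, viewer, manip gives the robot as it stands.
- The arm moves only by the tool play_rows, never from a script. Its argument "plan" is one flat list of numbers, 7 for each row, row after row: the turn, a rotation vector about the tool's x, y, z in degrees, then the shift along the tool's x, y, z in m, then the opening, from 0 (shut) to 1 (fully open). In form: [ax, ay, az, dx, dy, dz, grip, ax, ay, az, dx, dy, dz, grip, ...]. A call has 1 to 20 rows; each row is the pose to reach, as a shift and turn from the pose commanded when the call began, along the tool's axes at that moment; what a row does not reach only later rows make up. A row lasts 1/8 s, in which the tool goes at most 62.5 mm and 10.7 degrees, less where a joint would pass 70% of its speed; a pose out of reach is approached as far as the arm can. A call with a gripper value outside its range is refused whole. The fingers move at their own pace and stop on an object; "squeeze" is the grip in N (left out, the last holds). Time passes only in rows, so rows that repeat a pose let the fingers close. It gives the time, the measured TCP pose, the force, the opening and the grip force at its end, in the units of the state.
- status.get_obs(): the state, without advancing time (a new reading comes with each control period).
- viewer.camera(name): name is "side" or "top"; returns the picture (400x640x3 uint8, red, green, blue); there is no depth.
- viewer.camera_model(name): a dict with "fx", "fy", "cx", "cy" (pixels), "R" (3x3) and "t" (3): a world point X has camera coordinates R X + t. Camera axes: x right, y down, z forward; pixel columns grow to the right and rows downward; lengths in m; the calibration is good to about 2 mm. A picture is of the moment at which its call begins. camera_model takes no time and is no camera call.
- manip.hand_in(): hands the job in; it is judged then, once.
The state is a dict: "clock": time; "joint_pos": joint angles; "joint_velocities": joint speeds; "tau": joint torques, N m; "position": TCP position; "ee_rot": TCP orientation; "ft_force": force on the tool from outside, world axes, zero at the start; "torque": the same for the moment, N m; "grip_width": opening from 0.0 (shut) to 1.0 (fully open); "grasp_force": force on a finger pad.
Only numpy, scipy, OpenCV 4.12 (cv2) and the standard library are available. Lean on these libraries where they do the work, as an engineer would, in place of code of your own. Each camera call takes 0.05 s, during which the arm holds its last target. There are 200 camera calls.

### The job

Refill the printer: take the toner bottle out of its packing block, push it nose first into the tilted filler port on the printer's sloping front with its two lugs through the port's two notches until it is fully home, then turn it clockwise (seen looking into the port) to its stop so that it is locked, and let go. Leave the mug, glue stick and stapler where they are.

Things in the scene. Friction and masses are not known exactly. Their poses are not given: they have to be found in the camera images.
- toner_mid (a point): Centre of the loose toner bottle (about 0.12 kg, 118 mm tall, round black body 58 mm across, grey nose spigot below, flat grip bar on top), 59 mm above the nose tip and 59 mm below the top. z runs from nose to top; it stands upright, nose down, in the block. x is along both the bar and the two lugs; a half turn about z makes no difference.
- toner_grip (a point): Centre of the bottle's grip bar, on its axis, 41 mm above the bottle's centre (z up). The bar is 46 mm long along x, 16 mm thick along y and 36 mm tall along z, standing on the flat top of the black body, which ends 18 mm below this point.
- toner_lugs (a point): Centre of the bottle's two lugs, on its axis, 33 mm below the bottle's centre and 26 mm above the nose tip. The lugs span 48 mm along x, 10 mm along y, 6 mm along z. The spigot is 32 mm across, its first 14 mm tapered down to 14 mm at the tip; the body's flat shoulder is 10 mm above this point.
- port_mouth (a point): Centre of the mouth of the fixed filler port: a grey round collar 74 mm across, 44 mm tall, on the printer's slope. z points out along its axis, leaning 30 degrees from vertical towards the printer's front. x is the line of the two opposite entry notches (20 mm wide) in its white 5 mm thick lip; the opening is 38 mm across, the bore below the lip 54 mm. Short black marks on the collar's rim show the notches.
- port_home (a point): Point on the port's axis, 23 mm out from the mouth, axes as port_mouth: where the bottle's centre is when fully home, its shoulder on the collar's rim. From there it turns clockwise, looking into the port (negatively about z), about 60 degrees to a hard stop; the other way is blocked. Let go when locked, it rises 2 mm against the lip; if not locked the spring pushes it out 6 mm or more.
- seal (a joint): Spring-loaded rubber disc inside the port, pushed in along its axis by the bottle's nose: 0 when free (its face 30 mm below the mouth), about 0.004 m with the bottle locked, 0.006 m with it fully home. It pushes back with about 3 N at first touch and 6 N when home.
- printer: Fixed white desktop laser printer, 300 mm wide (y), 270 mm deep (x), 150 mm tall at the back half; the front half slopes at 30 degrees from 40 mm high at the front edge up to 118 mm. Origin at the centre of its underside; -x is its front, turned roughly to the robot.
- block: Fixed cardboard-coloured packing block, 100 x 100 x 38 mm, with a 52 mm hole through its middle in which the bottle's nose stands; the bottle's shoulder rests on its top. Origin at the centre of its underside.
- mug: Loose white mug, 76 mm across, 90 mm tall, handle at +y. Origin at the centre of its underside. Leave alone.
- glue: Loose standing glue stick, 29 mm across, 98 mm tall. Origin at the centre of its underside. Leave alone.
- stapler: Loose black stapler, 130 mm long (x), 34 mm wide, about 50 mm tall. Origin at the centre of its underside. Leave alone.
Mind the look-alikes: they are no part of the job. Leave any green or pink look-alike of the part that bears toner_mid alone.

How it is judged:
By the outcome, as a careful person would: the job done as asked, in the order asked, and still so for the second after the job is handed in, with the robot touching nothing.
It also fails if it takes over 48 s, if anything falls off the work surface, if the arm or the gripper's body presses on something with over 40 N, if the wrist force passes 120 N, or if a joint passes its speed limit or range.

## Working session

There is one attempt and no reset: what is moved stays moved. The work goes in short steps, Python scripts to look and compute and a tool call to move; the robot and the scene stay as the last step left them, time stands still between calls to the robot, and variables do not carry over. Pictures are saved under pics/ and viewed, at most 10 in all, crops included, and the job is handed in when it is done.

Besides the shell and the picture viewer there is one more tool, called as name(argument=value, ...), one argument or row to a line, values as JSON. play_rows: Moves the arm, as the interface text tells. Its arguments: {"type":"object","properties":{"plan":{"type":"array","items":{"type":"number"}},"squeeze":{"type":"number"}},"required":["plan"]}

```bash
mkdir -p pics
python3 - <<'E'
from workcell import status, viewer, manip
import cv2, numpy as np
np.set_printoptions(precision=4,suppress=True)
o=status.get_obs(); print({k:np.round(v,4) for k,v in o.items()}, manip.tip_extent)
for n in("side","top"):
    im=viewer.camera(n); cv2.imwrite(f"pics/{n}0.png",im[:,:,::-1]); m=viewer.camera_model(n); print(n,m['fx'],m['fy'],m['cx'],m['cy'],np.array(m['R']),m['t'],-np.array(m['R']).T@m['t'])
E
```

```text
{'clock': np.float64(0.0), 'joint_pos': array([-1.3316,  0.3329, -0.0647,  1.461 ,  0.0216,  1.3499, -0.0885]), 'joint_velocities': array([ 0.0011, -0.0007, -0.001 ,  0.0003, -0.0005, -0.0007,  0.0011]), 'tau': array([  0.0007, -62.5459,   0.0497, -39.1586,   0.0163,   0.0102,
         0.    ]), 'position': array([0.1617, 0.6033, 0.2445]), 'ee_rot': array([ 0.1305,  0.9914, -0.0007, -0.0001]), 'ft_force': array([-0.0374,  0.4964,  0.0034]), 'torque': array([-0.037 , -0.0151,  0.0059]), 'grasp_force': np.float64(0.0), 'grip_width': np.float64(1.0044)} 0.014
side 394.77257386569573 394.77257386569573 318.9211464914835 197.0306619177038 [[-0.8994 -0.4369  0.011 ]
 [-0.3557  0.7172 -0.5993]
 [ 0.254  -0.5429 -0.8005]] [0.434  0.2163 0.8927] [0.2406 0.5192 0.8394]
top 418.7191614920558 418.7191614920558 315.2590504708061 199.44655533058403 [[-0.0006 -0.9998  0.0212]
 [-0.9957 -0.0014 -0.093 ]
 [ 0.093  -0.0211 -0.9954]] [-0.0133  0.4798  0.9968] [0.385  0.0084 1.0372]
```

View pics/side0.png

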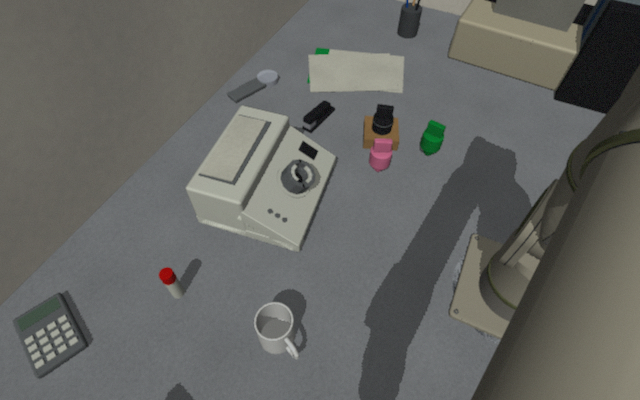

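View pics/top0.png

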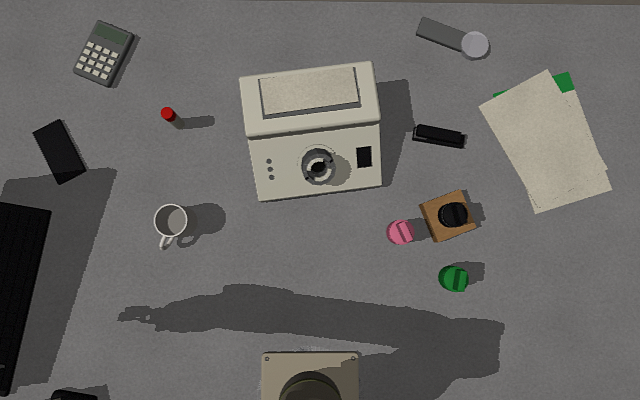

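The side view shows the black bottle in the block at about (382,125), pink at (380,155), green at (432,138), and the port at (298,177). In the top view, black is at (453,214), pink at (400,232), green at (453,279) and the port at (318,166). The black one standing in the cardboard block fits the description, so I'll confirm it enlarged.

Run:
```python
import cv2, numpy as np
t=cv2.imread("pics/top0.png"); s=cv2.imread("pics/side0.png")
def crop(im,x,y,w,h,k):
    c=cv2.resize(im[y:y+h,x:x+w],None,fx=k,fy=k,interpolation=cv2.INTER_CUBIC)
    c=np.clip(c.astype(float)*1.0,0,255); c=(255*(c/255)**0.6).astype(np.uint8)
    for i in range(0,w,10): cv2.putText(c,str(x+i),(i*k,8),0,.3,(0,255,255)); cv2.line(c,(i*k,0),(i*k,4),(0,255,255))
    for j in range(0,h,10): cv2.putText(c,str(y+j),(0,j*k+4),0,.3,(0,255,255))
    return c
a=np.hstack([crop(t,410,180,80,60,5),crop(s,355,95,80,60,5)])
b=np.hstack([crop(t,283,136,80,60,5),crop(s,260,147,80,60,5)])
cv2.imwrite("pics/c1.png",np.vstack([a,b]))
```

```text
(no output)
```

View pics/c1.png

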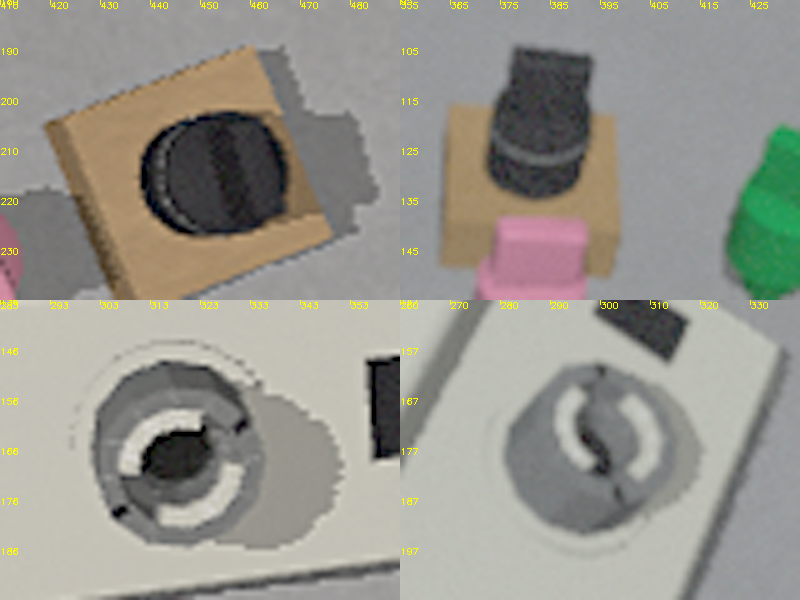

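The crop confirms the black bottle with its grip bar standing in the cardboard block, with pink and green standing free. The port marks in the top view are about (331.0,161.2) and (306.8,178.2). In the side view they are about (300.2,161.0) and (303.6,185.8). A contrast-stretched crop of the bar should sharpen its edges.

Run:
```python
import cv2, numpy as np
t=cv2.imread("pics/top0.png"); s=cv2.imread("pics/side0.png")
def crop(im,x,y,w,h,k,hi):
    c=cv2.resize(im[y:y+h,x:x+w],None,fx=k,fy=k,interpolation=cv2.INTER_LINEAR)
    c=np.clip(c.astype(float)/hi,0,1); c=(255*c**0.6).astype(np.uint8)
    for i in range(0,w,5): cv2.putText(c,str(x+i),(i*k,8),0,.3,(0,255,255)); cv2.line(c,(i*k,0),(i*k,4),(0,255,255))
    for j in range(0,h,5): cv2.putText(c,str(y+j),(0,j*k+4),0,.3,(0,255,255))
    return c
cv2.imwrite("pics/c2.png",np.hstack([crop(t,435,196,40,36,10,70),crop(s,366,99,40,36,10,70)]))
```

```text
(no output)
```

View pics/c2.png

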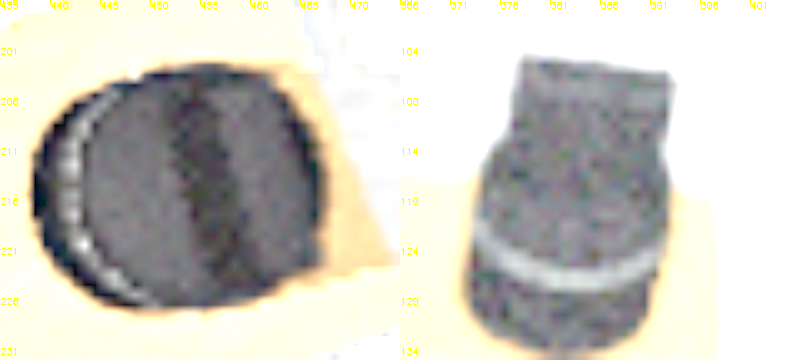

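```bash
cat > h.py <<'E'
from workcell import status, viewer, manip
import numpy as np
from scipy.optimize import least_squares
from scipy.spatial.transform import Rotation as Ro
np.set_printoptions(precision=4,suppress=True)
M={n:viewer.camera_model(n) for n in("side","top")}
def proj(n,X):
    m=M[n]; c=np.atleast_2d(X)@np.array(m['R']).T+m['t']
    return np.c_[m['fx']*c[:,0]/c[:,2]+m['cx'],m['fy']*c[:,1]/c[:,2]+m['cy']]
Rz=lambda a:Ro.from_euler('z',a).as_matrix()
E
python3 - <<'E'
from h import *
# bar
T=np.array([[455.3,202.6],[461.8,202.8],[466.6,222.1],[460.6,224.4]])
S=np.array([[393.1,106.1],[377.8,104.3],[377.2,107.1],[392.5,108.8]]) 
# local x ~ +world x, y ~ +world y(left). corners: (+,+),(+,-),(-,-),(-,+)
L=np.array([[23,8,0],[23,-8,0],[-23,-8,0],[-23,8,0]])/1e3
def X(p): return L@Rz(p[2]).T+[p[0],p[1],p[3] if len(p)>3 else .12]
# side: far(-y)/near(+y); side image left = +x
Sx=np.array([[377.2,107.1],[377.8,104.3],[393.1,106.1],[392.5,108.8]])
fT=lambda p:(proj('top',X(p))-T).ravel(); fS=lambda p:(proj('side',X(p))-Sx).ravel()
for nm,f,p0 in(('top',fT,[.4,-.3,.2]),('side',fS,[.4,-.3,.2]),('both',lambda p:np.r_[fT(p),fS(p)],[.4,-.3,.2]),('both z',lambda p:np.r_[fT(p),fS(p)],[.4,-.3,.2,.12])):
    r=least_squares(f,p0); print(nm,r.x,np.degrees(r.x[2]),np.abs(r.fun).max())
# printer
P=np.array([[-135,150,40],[-135,-150,40],[135,150,150],[135,-150,150]])/1e3
pt=np.array([[261,201],[381,186],[240,77],[373,62]])
f=lambda p:(proj('top',P@Rz(p[2]).T+[p[0],p[1],0])-pt).ravel()
r=least_squares(f,[.6,0,0]);print('printer',r.x,np.degrees(r.x[2]),r.fun)
yaw=r.x[2]
# port marks
mt=np.array([[331.0,161.2],[306.8,178.2]])-.4; ms=np.array([[300.2,161.0],[303.6,185.8]])-.4
R0=Rz(yaw)@Ro.from_euler('y',-30,degrees=True).as_matrix()
def G(p):
    d=R0@[np.cos(p[3]),np.sin(p[3]),0]; c=p[:3]; return np.array([c+p[4]*d,c-p[4]*d])
for w in(0,1):
  f=lambda p:np.r_[(proj('top',G(p))-mt).ravel(),(proj('side',G(p))-ms).ravel()]
  # top upper right mark = +x,-y
  r=least_squares(f,[.5,0,.15,-.8,.033]);print('port',r.x,np.degrees(r.x[3]),r.fun); break
c=r.x[:3]; pl=(Rz(yaw).T@(c-np.r_[least_squares(lambda p:(proj('top',P@Rz(p[2]).T+[p[0],p[1],0])-pt).ravel(),[.6,0,0]).x[:2],0]))
print('local in printer',pl,'expected height on slope +44mm: dist from slope', (pl-[-.135,0,.04])@[-.5,0,np.sqrt(.75)])
E
```

```text
top [ 0.4412 -0.3334  0.2071] 11.866804104529988 0.9388132737662147
side [ 0.4415 -0.3301  0.2772] 15.88269093603493 0.8191141159236963
both [ 0.4414 -0.3326  0.222 ] 12.717962964299375 1.462513562252937
both z [ 0.4419 -0.3348  0.2221  0.116 ] 12.727668871698297 1.0298885218358578
printer [ 0.6231 -0.0097  0.1291] 7.398337534666001 [-2.0976  1.8021  1.9958  0.9679 -1.3095 -0.8874  1.4755 -1.8293]
port [ 0.5387 -0.0181  0.1162 -1.0469  0.0332] -59.98569122854081 [-0.0918 -0.2379 -0.0272 -0.1148  0.2803  0.0413  0.1166  0.0356]
local in printer [-0.0848  0.0026  0.1162] expected height on slope +44mm: dist from slope 0.04088886096859713
```

Run:
```python
from h import *
import cv2
for n,(x0,y0,x1,y1) in(("top",(225,50,400,215)),("side",(180,90,345,260))):
    g=cv2.imread(f"pics/{n}0.png",0); l=cv2.createLineSegmentDetector().detect(g)[0][:,0]
    m=M[n];R=np.array(m['R']);C=-R.T@m['t']
    for s in l:
        q=s.reshape(2,2)
        if np.hypot(*(q[1]-q[0]))>55 and (q>[x0,y0]).all() and (q<[x1,y1]).all():
            out=[]
            for z in(0,.04,.118,.15):
                d=(np.c_[(q-[m['cx'],m['cy']])/m['fx'],[1,1]])@R; X=C+d*((z-C[2])/d[:,2])[:,None]
                v=X[1]-X[0]; out.append(np.round(np.degrees(np.arctan2(v[1],v[0])),1))
            print(n,q.ravel().round(1),out)
```

```text
top [359.4 106.9 262.9 118.9] [np.float64(97.6), np.float64(97.6), np.float64(97.6), np.float64(97.6)]
top [377.1 124.  247.1 140.3] [np.float64(97.6), np.float64(97.6), np.float64(97.6), np.float64(97.6)]
top [259.4 200.4 379.4 184.7] [np.float64(-82.4), np.float64(-82.4), np.float64(-82.4), np.float64(-82.4)]
top [265.4 113.9 357.9 100.6] [np.float64(-81.3), np.float64(-81.3), np.float64(-81.3), np.float64(-81.3)]
top [381.  183.2 378.5 124.4] [np.float64(1.6), np.float64(1.6), np.float64(1.6), np.float64(1.6)]
top [246.9 135.7 379.2 119.1] [np.float64(-82.4), np.float64(-82.4), np.float64(-82.4), np.float64(-82.4)]
top [379.8 117.  370.7  61.9] [np.float64(8.4), np.float64(8.4), np.float64(8.4), np.float64(8.4)]
top [238.3  79.2 245.  134.3] [np.float64(-172.4), np.float64(-172.4), np.float64(-172.4), np.float64(-172.4)]
top [388.4 186.2 266.8 202.4] [np.float64(97.7), np.float64(97.7), np.float64(97.7), np.float64(97.7)]
top [368.3  60.4 239.5  76.4] [np.float64(97.8), np.float64(97.8), np.float64(97.8), np.float64(97.8)]
top [247.2 141.6 257.6 199.2] [np.float64(-169.1), np.floa
[... 200 characters left out ...]
t64(97.7), np.float64(97.7), np.float64(97.7), np.float64(97.7)]
side [289.9 124.7 244.  209.2] [np.float64(97.7), np.float64(97.7), np.float64(97.7), np.float64(97.7)]
side [231.  181.4 265.3 121.1] [np.float64(-81.1), np.float64(-81.1), np.float64(-81.1), np.float64(-81.1)]
side [238.5 205.8 287.4 117.7] [np.float64(-82.2), np.float64(-82.2), np.float64(-82.2), np.float64(-82.2)]
side [241.  104.2 184.9 187.2] [np.float64(97.9), np.float64(97.9), np.float64(97.9), np.float64(97.9)]
side [338.  159.3 301.5 249.2] [np.float64(97.6), np.float64(97.6), np.float64(97.6), np.float64(97.6)]
side [241.8 213.2 295.9 245.2] [np.float64(172.7), np.float64(172.7), np.float64(172.7), np.float64(172.7)]
```

```bash
cat >> h.py <<'E'
def tool_R(zt,xt):
    zt=np.array(zt,float)/np.linalg.norm(zt); y=np.cross(zt,xt); y/=np.linalg.norm(y); return np.c_[np.cross(y,zt),y,zt]
def rel(P,R,o=None):
    o=o or status.get_obs(); R0=Ro.from_quat(o['ee_rot'])
    return np.r_[(R0.inv()*Ro.from_matrix(R)).as_rotvec(degrees=True).round(2),R0.inv().apply(np.array(P)-o['position']).round(4)]
E
python3 - <<'E'
from h import *
yaw=np.radians(7.65)
# printer position, top view edge lines fixed yaw: sample points on lines
m=M['top'];R=np.array(m['R']);C=-R.T@m['t']
def ray(n,q,z):
    m=M[n];R=np.array(m['R']);C=-R.T@m['t'];d=R.T@np.r_[(q[0]-m['cx'])/m['fx'],(q[1]-m['cy'])/m['fx'],1];return C+d*(z-C[2])/d[2]
for n,q,z in(('top',(320,192.7),.04),('top',(313,127.4),.118),('top',(304,68.4),.15),('side',(316,202.8),.04),('side',(263,162),.15),('side',(213,145.7),.15)):
    print(n,z,(Rz(yaw).T@ray(n,q,z)))
mt=np.array([[331.0,161.2],[306.8,178.2]])-.4; ms=np.array([[300.2,161.0],[303.6,185.8]])-.4
R0=Rz(yaw)@Ro.from_euler('y',-30,degrees=True).as_matrix()
def G(p):
    d=R0@[np.cos(p[3]),np.sin(p[3]),0]; c=p[:3]; return np.array([c+p[4]*d,c-p[4]*d])
r=least_squares(lambda p:np.r_[(proj('top',G(p))-mt).ravel(),(proj('side',G(p))-ms).ravel()],[.5,0,.15,-.8,.033]);print('both',r.x,np.degrees(r.x[3]))
for z in(.112,.116,.12,.124):
  for n,q in(('top',mt),('side',ms)):
    r=least_squares(lambda p:(proj(n,G(np.r_[p[:2],z,p[2:]]))-q).ravel(),[.5,0,-.8,.033]);print(z,n,r.x[:2],Rz(yaw).T[:2,:2]@r.x[:2],np.degrees(r.x[2]),r.x[3])
for n,q in(('top',(400,232)),): print('pink',ray(n,q,.1))
o=status.get_obs()
print(rel([.5,.15,.3],Ro.from_quat(o['ee_rot']).as_matrix()))
print(rel([.4414,-.3326,.2],tool_R([0,0,-1],[-np.cos(np.radians(12.7)),-np.sin(np.radians(12.7)),0])))
print(tool_R([0,0,-1],[-np.cos(np.radians(12.7)),-np.sin(np.radians(12.7)),0]))
E
```

```text
top 0.04 [ 0.4868 -0.0897  0.04  ]
top 0.118 [ 0.6266 -0.0903  0.118 ]
top 0.15 [ 0.7514 -0.0867  0.15  ]
side 0.04 [ 0.488  -0.0692  0.04  ]
side 0.15 [ 0.6176 -0.0651  0.15  ]
side 0.15 [ 0.752  -0.0748  0.15  ]
both [ 0.5387 -0.0181  0.1162 -1.0515  0.0332] -60.2472917192348
0.112 top [ 0.539  -0.0183] [ 0.5318 -0.0899] -60.518725605230316 0.033299927039328284
0.112 side [ 0.5409 -0.0211] [ 0.5333 -0.0929] -59.86867582246439 0.03339772188889453
0.116 top [ 0.5383 -0.0182] [ 0.5311 -0.0897] -60.518725605230486 0.03315595635677253
0.116 side [ 0.5393 -0.0181] [ 0.532  -0.0897] -59.868675822464375 0.033214077905840335
0.12 top [ 0.5377 -0.0181] [ 0.5305 -0.0895] -60.518725605230294 0.03301198567421693
0.12 side [ 0.5376 -0.0151] [ 0.5308 -0.0866] -59.86867582246445 0.033030433922786116
0.124 top [ 0.537 -0.018] [ 0.5298 -0.0893] -60.51872560523038 0.03286801499166117
0.124 side [ 0.536  -0.0122] [ 0.5296 -0.0834] -59.86867582246441 0.032846789939731925
pink [ 0.3995 -0.2015  0.1   ]
[ 0.      0.      0.     -0.4441 -0.3505 -0.0549]
[ -0.07    -0.01   -27.7     -0.5124  -0.8317   0.0457]
[[-0.9755 -0.2198  0.    ]
 [-0.2198  0.9755  0.    ]
 [-0.      0.     -1.    ]]
```

play_rows(
  plan=[0,0,70,-0.444,-0.35,-0.055,0.5,0,0,70,-0.444,-0.35,-0.055,0.5,0,0,70,-0.444,-0.35,-0.055,0.5,0,0,70,-0.444,-0.35,-0.055,0.5,0,0,70,-0.444,-0.35,-0.055,0.5,0,0,70,-0.444,-0.35,-0.055,0.5,0,0,70,-0.444,-0.35,-0.055,0.5,0,0,70,-0.444,-0.35,-0.055,0.5,0,0,70,-0.444,-0.35,-0.055,0.5,0,0,152.3,-0.512,-0.832,0.046,0.5,0,0,152.3,-0.512,-0.832,0.046,0.5,0,0,152.3,-0.512,-0.832,0.046,0.5,0,0,152.3,-0.512,-0.832,0.046,0.5,0,0,152.3,-0.512,-0.832,0.046,0.5,0,0,152.3,-0.512,-0.832,0.046,0.5,0,0,152.3,-0.512,-0.832,0.046,0.5,0,0,152.3,-0.512,-0.832,0.046,0.5,0,0,152.3,-0.512,-0.832,0.046,0.5,0,0,152.3,-0.512,-0.832,0.046,0.5],
  squeeze=60,
)

```text
clock: 2.48
position: [0.4408, -0.3322, 0.1989]
ee_rot: [0.994, 0.111, -0.0, -0.0]
ft_force: [-0.1, 0.3, -0.8]
grip_width: 0.5
grasp_force: 0.0
```

Run:
```python
from h import *
import cv2
print(rel([.4414,-.333,.102],tool_R([0,0,-1],[np.cos(np.radians(12.7)),np.sin(np.radians(12.7)),0])), status.get_obs()['joint_pos'])
t=viewer.camera('top')[180:260,400:500,::-1]; s=viewer.camera('side')[60:160,340:440,::-1]
f=lambda c:cv2.resize(np.uint8(255*(c/255.)**.5),None,fx=4,fy=4)
a=f(t);b=f(s);c=np.zeros((400,800,3),np.uint8);c[:320,:400]=a;c[:,400:]=b
cv2.imwrite('pics/d1.png',c)
```

```text
[-0.03    0.05    0.01    0.0004  0.001   0.0969] [-0.2295  0.28    0.9375  1.7584 -0.2386  1.2249 -0.5776]
```

View pics/d1.png

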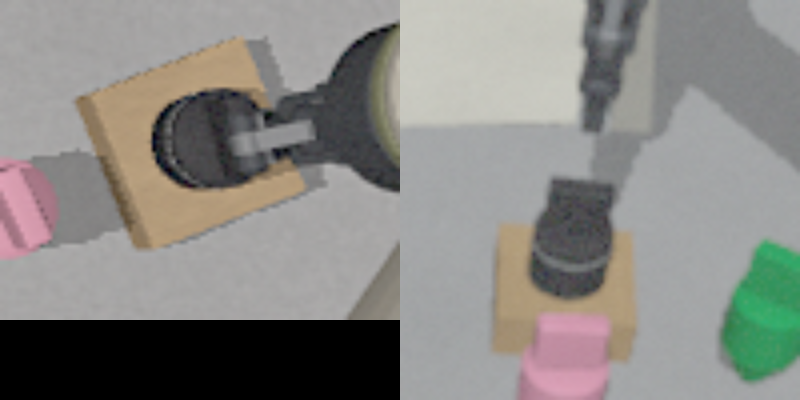

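Run:
```python
from h import *
o=status.get_obs();R=Ro.from_quat(o['ee_rot']).as_matrix()
for dy in(-.025,.025):
  for dx in(-.011,.011): print(dx,dy,(proj('side',o['position']+R@[dx,dy,.009])-[340,60])*4+[400,0],(proj('top',o['position']+R@[dx,dy,.009])-[400,180])*4)
```

```text
-0.011 -0.025 [[608.6263 127.3239]] [[248.8405 154.2365]]
0.011 -0.025 [[574.6183 122.0723]] [[237.9494 112.2325]]
-0.011 0.025 [[617.4696  80.384 ]] [[342.7932 132.5156]]
0.011 0.025 [[584.3893  75.4037]] [[331.7233  90.6622]]
```

play_rows(
  plan=[0,0,0,0,0,0.05,0.5,0,0,0,0,0.0005,0.08,0.5,0,0,0,0,0.0005,0.0965,0.5,0,0,0,0,0.0005,0.0965,0.5,0,0,0,0,0.0005,0.0965,0.5,0,0,0,0,0.0005,0.0965,0,0,0,0,0,0.0005,0.0965,0,0,0,0,0,0.0005,0.0965,0,0,0,0,0,0.0005,0.0965,0,0,0,0,0,0.0005,0.0965,0],
  squeeze=60,
)

```text
clock: 3.82
position: [0.4415, -0.3333, 0.1034]
ee_rot: [0.994, 0.111, 0.001, 0.0]
ft_force: [0.3, 0.2, 5.7]
grip_width: 0.176
grasp_force: 61.9
```

```bash
cat >> h.py <<'E'
PY=np.radians(7.65); RP=Rz(PY)@Ro.from_euler('y',-30,degrees=True).as_matrix()@Rz(np.radians(-60.2))
MOUTH=np.array([.538,-.018,.118]); ZP=RP[:,2]
def port_pose(out,ang=0):  # bottle centre 'out' above mouth, turned ang deg
    # tool z=-ZP; tool y should head ~ +38deg: tool x along -/+ port x
    x=RP@Rz(np.radians(ang))@[1,0,0]; return MOUTH+ZP*(out+.0425), tool_R(-ZP,x)
E
python3 - <<'E'
from h import *
P,R=port_pose(.09); print(P,R); print(rel(P,R)); print(rel(*port_pose(.15)))
E
```

```text
[ 0.4723 -0.0268  0.2327] [[ 0.5421 -0.6787  0.4955]
 [-0.8027 -0.5926  0.0666]
 [ 0.2485 -0.4339 -0.866 ]]
[14.65   27.98   63.7     0.0975 -0.2921 -0.1294]
[14.65   27.98   63.7     0.0677 -0.2947 -0.1814]
```

```bash
sed -i 's/@\[1,0,0\]; return/@[-1,0,0]; return/' h.py
python3 - <<'E'
from h import *
print(rel(*port_pose(.09))); print(rel(*port_pose(.15))); print(port_pose(.09)[1])
E
```

```text
[ -31.42     16.45   -111.72      0.0975   -0.2921   -0.1294]
[ -31.42     16.45   -111.72      0.0677   -0.2947   -0.1814]
[[-0.5421  0.6787  0.4955]
 [ 0.8027  0.5926  0.0666]
 [-0.2485  0.4339 -0.866 ]]
```

play_rows(
  plan=[0,0,0,0,0,-0.03,0,0,0,0,0,0,-0.08,0,0,0,0,0,0,-0.13,0,0,0,0,0,0,-0.18,0,-31.4,16.5,-111.7,0.068,-0.295,-0.181,0,-31.4,16.5,-111.7,0.068,-0.295,-0.181,0,-31.4,16.5,-111.7,0.068,-0.295,-0.181,0,-31.4,16.5,-111.7,0.068,-0.295,-0.181,0,-31.4,16.5,-111.7,0.068,-0.295,-0.181,0,-31.4,16.5,-111.7,0.068,-0.295,-0.181,0,-31.4,16.5,-111.7,0.068,-0.295,-0.181,0,-31.4,16.5,-111.7,0.068,-0.295,-0.181,0,-31.4,16.5,-111.7,0.068,-0.295,-0.181,0,-31.4,16.5,-111.7,0.068,-0.295,-0.181,0,-31.4,16.5,-111.7,0.068,-0.295,-0.181,0,-31.4,16.5,-111.7,0.068,-0.295,-0.181,0,-31.4,16.5,-111.7,0.068,-0.295,-0.181,0,-31.4,16.5,-111.7,0.068,-0.295,-0.181,0,-31.4,16.5,-111.7,0.068,-0.295,-0.181,0],
)

```text
clock: 6.2
position: [0.4425, -0.0298, 0.2837]
ee_rot: [0.428, 0.866, 0.145, 0.214]
ft_force: [0.1, -0.5, -0.6]
grip_width: 0.179
grasp_force: 60.9
```

Run:
```python
from h import *
o=status.get_obs(); print(o['joint_pos'],o['ft_force'],o['grasp_force'],o['grip_width']); print(rel(*port_pose(.15))); print(rel(*port_pose(.09)))
```

```text
[-0.2348 -0.4976  0.1832  2.2289  0.0569  0.8824  0.5787] [ 0.0541 -0.5315 -0.6206] 60.88531494140625 0.1790644922527747
[-0.02   -0.12   -0.04   -0.0011 -0.0001 -0.0009]
[-0.02   -0.12   -0.04   -0.0012 -0.0001  0.0591]
```

play_rows(
  plan=[0,0,0,-0.001,0,0.03,0,0,0,0,-0.001,0,0.059,0,0,0,0,-0.001,0,0.059,0,0,0,0,-0.001,0,0.059,0],
)

```text
clock: 6.7
position: [0.4723, -0.0268, 0.2337]
ee_rot: [0.428, 0.866, 0.145, 0.214]
ft_force: [0.5, 0.7, -0.9]
grip_width: 0.175
grasp_force: 60.7
```

Run:
```python
from h import *
import cv2
print(rel(*port_pose(.09)))
t=viewer.camera('top')[120:220,260:360,::-1]; s=viewer.camera('side')[110:210,250:350,::-1]
f=lambda c:cv2.resize(np.uint8(255*(c/255.)**.5),None,fx=4,fy=4,interpolation=cv2.INTER_CUBIC)
cv2.imwrite('pics/d2.png',np.hstack([f(t),f(s)]))
o=status.get_obs();R=Ro.from_quat(o['ee_rot']).as_matrix()
for n,of in(('top',[260,120]),('side',[250,110])):
  for nm,d in(('nose',.1015),('shoulder',.0655),('bodytop',.0195),('bartop',-.0165)): print(n,nm,(proj(n,o['position']+R[:,2]*d)-of)*4+([400,0] if n=='side' else [0,0]))
  a=np.linspace(0,2*np.pi,13)[:-1]
  print(n,'mouth',(proj(n,MOUTH)-of)*4+([400,0] if n=='side' else [0,0]))
```

```text
[ 0.01   -0.09   -0.03    0.0002 -0.0004  0.0009]
top nose [[238.7296 216.5964]]
top shoulder [[245.4114 241.5286]]
top bodytop [[254.7177 276.2536]]
top bartop [[262.6832 305.976 ]]
top mouth [[233.4045 197.4217]]
side nose [[631.176  224.8474]]
side shoulder [[660.7356 196.0034]]
side bodytop [[701.3385 156.3834]]
side bartop [[735.5787 122.9722]]
side mouth [[607.6129 250.0319]]
```

View pics/d2.png

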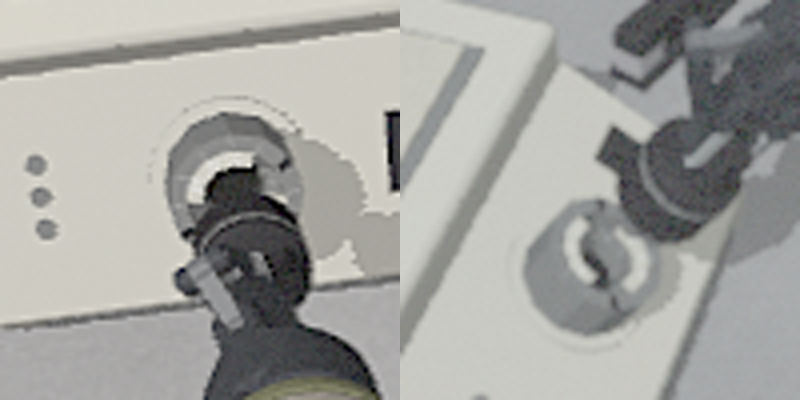

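play_rows(
  plan=[0,0,0,0,0,0.015,0,0,0,0,0,0,0.03,0,0,0,0,0,0,0.04,0,0,0,0,0,0,0.046,0,0,0,0,0,0,0.046,0,0,0,0,0,0,0.046,0],
)

```text
clock: 7.55
position: [0.4951, -0.0239, 0.1935]
ee_rot: [0.428, 0.866, 0.145, 0.214]
ft_force: [0.9, -0.1, -1.7]
grip_width: 0.178
grasp_force: 60.9
```

```bash
cat > st.py <<'E'
from h import *
o=status.get_obs();R=Ro.from_quat(o['ee_rot']).as_matrix()
d=o['position']-MOUTH; print('out',d@ZP-.0425,'F tool',R.T@o['ft_force'],'T tool',R.T@o['torque'],'grip',o['grasp_force'],o['grip_width']);print('j',o['joint_pos'])
for a in(0,-60): print(rel(*port_pose(.023,a)))
E
python3 st.py
```

```text
out 0.04452766279795147 F tool [-0.2068 -0.1778  1.8852] T tool [ 0.5805  0.3708 -0.0183] grip 60.920330286026 0.17816078554601777
j [-0.2807 -0.2734  0.2486  2.2801  0.018   0.6065  0.6179]
[ 0.01   -0.07   -0.05    0.0002 -0.0002  0.0215]
[-0.03   -0.07   59.95    0.0002 -0.0002  0.0215]
```

play_rows(
  plan=[0,0,0,0,0,0.004,0,0,0,0,0,0,0.008,0,0,0,0,0,0,0.012,0,0,0,0,0,0,0.012,0,0,0,0,0,0,0.012,0],
)

```text
clock: 8.18
position: [0.501, -0.0231, 0.1826]
ee_rot: [0.428, 0.866, 0.145, 0.214]
ft_force: [-0.5, -0.4, -0.6]
grip_width: 0.175
grasp_force: 60.9
```

```bash
python3 st.py
```

```text
out 0.032161929455779 F tool [ 0.0381 -0.812   0.2315] T tool [0.6116 0.3544 0.0188] grip 60.9204375743866 0.1754925923223216
j [-0.2878 -0.2429  0.2579  2.2824  0.0074  0.5746  0.6271]
[-0.02   -0.09   -0.05    0.0001  0.0001  0.0092]
[-0.06   -0.07   59.95    0.0001  0.0001  0.0092]
```

play_rows(
  plan=[0,0,0,0,0,0.003,0,0,0,0,0,0,0.006,0,0,0,0,0,0,0.008,0,0,0,0,0,0,0.008,0,0,0,0,0,0,0.008,0],
)

```text
clock: 8.8
position: [0.505, -0.0225, 0.1759]
ee_rot: [0.428, 0.866, 0.145, 0.214]
ft_force: [-2.3, -0.4, 1.8]
grip_width: 0.177
grasp_force: 61.4
```

```bash
python3 st.py
```

```text
out 0.024303307466572256 F tool [ 0.4714 -1.0362 -2.7387] T tool [0.6346 0.3634 0.0172] grip 61.39515995979309 0.17674779149894196
j [-0.2926 -0.2228  0.2641  2.2832 -0.0007  0.5538  0.6342]
[ 0.     -0.08   -0.05    0.0002 -0.0001  0.0013]
[-0.04   -0.07   59.95    0.0002 -0.0001  0.0013]
```

play_rows(
  plan=[0,0,0,0,0,0.002,0,0,0,0,0,0,0.003,0,0,0,0,0,0,0.003,0],
)

```text
clock: 9.18
position: [0.5064, -0.0223, 0.1738]
ee_rot: [0.428, 0.866, 0.145, 0.214]
ft_force: [-13.4, -0.3, 15.7]
grip_width: 0.179
grasp_force: 63.9
```

```bash
python3 st.py
```

```text
out 0.021754091899094906 F tool [  3.1571  -2.4259 -20.2119] T tool [1.4621 1.0645 0.0385] grip 63.90708088874817 0.1786066772805276
j [-0.2945 -0.216   0.2665  2.283  -0.0043  0.5473  0.6372]
[ 0.01   -0.1    -0.06    0.0002 -0.0002 -0.0012]
[-0.04   -0.09   59.94    0.0002 -0.0002 -0.0012]
```

play_rows(
  plan=[0,0,5,0,0,0,0,0,0,10,0,0,0,0,0,0,15,0,0,0,0,0,0,15,0,0,0,0],
)

```text
clock: 9.68
position: [0.5071, -0.0228, 0.1742]
ee_rot: [0.538, 0.802, 0.172, 0.194]
ft_force: [-6.3, -1.7, 10.9]
grip_width: 0.176
grasp_force: 63.0
```

```bash
python3 st.py
```

```text
out 0.021810957539456992 F tool [ -0.756   -0.3881 -12.6465] T tool [ 0.9912 -0.0308  0.0977] grip 62.96791434288025 0.1762234995256657
j [-0.247  -0.2099  0.2241  2.2804 -0.026   0.5448  0.3925]
[  0.07    -0.02   -15.16     0.0009  -0.0009  -0.0012]
[ 0.05   -0.05   44.84    0.0009 -0.0009 -0.0012]
```

play_rows(
  plan=[0,0,6,0,0,0,0,0,0,12,0,0,0,0,0,0,18,0,0,0,0,0,0,24,0,0,0,0,0,0,30,0,0,0,0,0,0,36,0,0,0,0,0,0,40,0,0,0,0,0,0,40,0,0,0,0],
)

```text
clock: 10.68
position: [0.507, -0.0226, 0.1741]
ee_rot: [0.78, 0.57, 0.228, 0.123]
ft_force: [-8.2, -2.1, 11.4]
grip_width: 0.176
grasp_force: 63.0
```

```bash
python3 st.py
```

```text
out 0.021778572508459847 F tool [ -1.5984  -0.9791 -14.0393] T tool [ 0.9234 -0.4594  0.1074] grip 63.0180287361145 0.17643576982865547
j [-0.128  -0.1975  0.1151  2.2755 -0.0784  0.5431 -0.2612]
[  0.05    -0.05   -55.14     0.      -0.001   -0.0012]
[ 0.01   -0.06    4.86    0.     -0.001  -0.0012]
```

Turned 55° with low torque; now I'll feel for the stop.

play_rows(
  plan=[0,0,3,0,0,0,0,0,0,5,0,0,0,0,0,0,7,0,0,0,0,0,0,7,0,0,0,0],
)

```text
clock: 11.18
position: [0.5067, -0.0223, 0.1739]
ee_rot: [0.812, 0.523, 0.235, 0.109]
ft_force: [-11.3, -1.5, 13.4]
grip_width: 0.181
grasp_force: 64.8
```

```bash
python3 st.py
```

```text
out 0.02175872844900844 F tool [ -1.6361  -2.6774 -17.3216] T tool [ 1.2352 -0.5673 -1.0855] grip 64.81389999389648 0.18086439499991117
j [-0.1083 -0.1959  0.0962  2.2749 -0.0858  0.5435 -0.3746]
[ -0.01    -0.05   -61.95    -0.0002  -0.0006  -0.0012]
[-0.03   -0.04   -1.95   -0.0002 -0.0006 -0.0012]
```

play_rows(
  plan=[0,0,2,0,0,0,0,0,0,2,0,0,0,0],
)

```text
clock: 11.42
position: [0.5067, -0.0223, 0.174]
ee_rot: [0.821, 0.509, 0.236, 0.106]
ft_force: [-11.7, -1.2, 13.7]
grip_width: 0.176
grasp_force: 72.0
```

```bash
python3 st.py
```

```text
out 0.021797589474767336 F tool [ -1.5535  -2.9623 -17.7222] T tool [ 1.2361 -0.5748 -1.7055] grip 72.00773119926453 0.17584913769334362
j [-0.1027 -0.1955  0.0908  2.2746 -0.0875  0.5435 -0.4069]
[ -0.      -0.04   -63.86    -0.0003  -0.0006  -0.0012]
[-0.02   -0.03   -3.86   -0.0003 -0.0006 -0.0012]
```

play_rows(
  plan=[0,0,0,0,0,-0.001,0,0,0,0,0,0,-0.002,0,0,0,0,0,0,-0.002,0.45,0,0,0,0,0,-0.002,0.45,0,0,0,0,0,-0.002,0.45,0,0,0,0,0,-0.002,0.45,0,0,0,0,0,-0.002,0.45],
)

```text
clock: 12.3
position: [0.5054, -0.0225, 0.1749]
ee_rot: [0.822, 0.508, 0.236, 0.105]
ft_force: [0.0, -0.6, 0.5]
grip_width: 0.45
grasp_force: 0.0
```

```bash
python3 st.py
```

```text
out 0.023196293513208753 F tool [-0.4017  0.4936 -0.4286] T tool [ 0.4376 -0.311  -0.0022] grip 0.0 0.45036033582706136
j [-0.102  -0.1994  0.0909  2.2753 -0.0878  0.5477 -0.4093]
[ -0.06    -0.07   -64.06     0.0001  -0.0001   0.0002]
[-0.08   -0.03   -4.06    0.0001 -0.0001  0.0002]
```

Released with no residual force. Next I'll retreat along the axis and look.

play_rows(
  plan=[0,0,0,0,0,-0.02,0.45,0,0,0,0,0,-0.05,0.45,0,0,0,0,0,-0.09,0.45,0,0,0,0,0,-0.1,0.45,0,0,0,0,0,-0.1,0.45],
)

```text
clock: 12.92
position: [0.4562, -0.0292, 0.2617]
ee_rot: [0.822, 0.508, 0.237, 0.105]
ft_force: [-0.2, -0.7, -1.0]
grip_width: 0.455
grasp_force: 0.0
```

Run:
```python
from h import *
import cv2
t=viewer.camera('top')[115:215,260:360,::-1]; s=viewer.camera('side')[110:210,250:350,::-1]
f=lambda c:cv2.resize(np.uint8(255*(c/255.)**.5),None,fx=4,fy=4,interpolation=cv2.INTER_CUBIC)
I=[f(t),f(s)]
# overlay expected bar top corners (locked: out .021+, ang -60)
for k,(n,of) in enumerate((('top',[260,115]),('side',[250,110]))):
  for ang,col in((-60,(0,255,0)),):
    A=RP@Rz(np.radians(ang)); c=MOUTH+ZP*(.025)
    L=np.array([[23,8,59],[23,-8,59],[-23,-8,59],[-23,8,59]])/1e3
    cv2.polylines(I[k],[np.int32((proj(n,c+L@A.T)-of+.5)*4)],True,col,1)
    a=np.linspace(0,6.28,40);L=np.c_[.029*np.cos(a),.029*np.sin(a),a*0-.023]
    cv2.polylines(I[k],[np.int32((proj(n,c+L@A.T)-of+.5)*4)],True,(0,0,255),1)
cv2.imwrite('pics/d3.png',np.hstack(I))
```

View pics/d3.png

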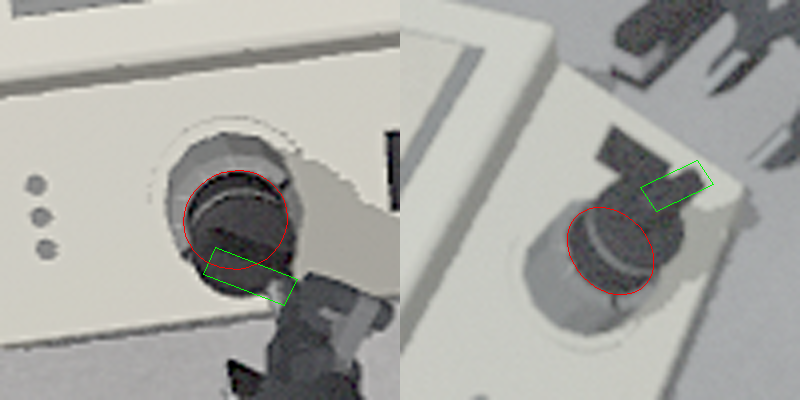

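The bottle sits in the collar with its shoulder at the rim. In the side crop the bar is at about (675,190), matching the outline predicted for home plus a 60° turn, and the gripper is clear.

```bash
python3 -c "
from workcell import manip
print(manip.hand_in())"
```

```text
the job is handed in; nothing more can be done
None
```

I pushed the toner bottle home in the filler port, turned it clockwise about 60° until the torque showed a hard stop, and released it. I then backed the gripper clear and handed the job in at about 13 s; I don't have the judge's result.

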